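Gauge the putter-head bores and sort the heads

TASK

Sort the two putter heads with the plug gauge: try the gauge in their bores, then stand each head the gauge goes fully into, down to its collar, upright on the green turf mat, and stand each head in which it stops short upright in the grey tray (both may belong in the same place). Put the gauge back in its wooden holder with its collar flat on top, and leave the other things on the bench alone.

Things in the scene. Friction and masses are not known exactly. Their poses are not given: they have to be found in the camera images.
- gauge_grip (a point): Middle of the handle of the steel plug gauge (loose, 0.15 kg, 128 mm long, upright at the start). From the bottom: pin 12 mm diameter, 66 mm long, tapered over its last 4 mm; collar 34 mm diameter, 6 mm thick; handle 26 mm diameter, 56 mm long. Point on the axis, 100 mm above the tip, 34 mm above the collar's underside. z points from tip to handle.
- gauge_tip (a point): Centre of the lower end of the gauge's pin.
- holder_top (a point): Centre of the top of the gauge's holder: a fixed dark wooden block 70 x 70 mm, 80 mm high, with an upright 22 mm hole right through it. The gauge hangs in it with the pin in the hole and the collar flat on this top.
- head_a_mid (a point): Loose steel mallet putter head, 0.4 kg, on its flat sole; looks like the other one. Point on its upright axis, 38 mm above the sole (half-way up). Block 65 (its x) x 95 (its y) x 30 mm high; round hosel at the centre, 26 mm outside, up to 72 mm, then a 31 mm lip at 76 mm. Grip the hosel from above. A stub may be left deep in its bore, unseen, for each head anew: none, one or both.
- head_a_mouth (a point): Centre of the mouth of that head's bore, level with its lip, 76 mm above the sole. Bore straight down, 14 mm diameter, tapered lead-in to 19 mm in the top 4 mm. Sound head: the gauge goes in till its collar lies on the lip (tip 66 mm below the mouth). With a stub the tip stops solidly 50 mm below the mouth, the collar 16 mm above the lip.
- head_b_mid (a point): Loose steel mallet putter head, 0.4 kg, on its flat sole; looks like the other one. Point on its upright axis, 38 mm above the sole (half-way up). Block 65 (its x) x 95 (its y) x 30 mm high; round hosel at the centre, 26 mm outside, up to 72 mm, then a 31 mm lip at 76 mm. Grip the hosel from above. A stub may be left deep in its bore, unseen, for each head anew: none, one or both.
- head_b_mouth (a point): Centre of the mouth of that head's bore, level with its lip, 76 mm above the sole. Bore straight down, 14 mm diameter, tapered lead-in to 19 mm in the top 4 mm. Sound head: the gauge goes in till its collar lies on the lip (tip 66 mm below the mouth). With a stub the tip stops solidly 50 mm below the mouth, the collar 16 mm above the lip.
- turf_mid (a point): Centre of the upper face of the green turf display mat, fixed, 210 mm (its x) by 160 mm (its y), 6 mm thick, flat: the place for sound heads. Room for both heads side by side along x, 95 mm apart, with their long sides along y.
- tray_mid (a point): Centre of the inner floor (6 mm above the bench) of the fixed grey plastic tray, the place for heads to be reworked: open-topped, outside 210 mm (its x) by 160 mm (its y) by 30 mm high, walls 6 mm thick. Room for both heads side by side along x, 95 mm apart, with their long sides along y.
- epoxy: Bystander, to be left alone: white resin bottle, 48 mm across, 130 mm tall.
- teecup: Bystander, to be left alone: clear cup, 68 mm across, 70 mm tall.
There are look-alikes about, which are no part of the job. What is shaped like the part that bears gauge_grip but pink is not meant.

How it is judged:
On the way:
1. the gauge's pin is tried in the bore of one of the heads, at least 25 mm deep (((horizontal distance between gauge_tip and head_a_mouth below 0.005 m and z of gauge_tip in the frame of head_a_mouth between -0.08 and -0.025 m) or (horizontal distance between gauge_tip and head_b_mouth below 0.005 m and z of gauge_tip in the frame of head_b_mouth between -0.08 and -0.025 m))), for 0.1 s.
At the end, for the whole second after the job is handed in: Each head stands upright (0.08 rad), flat on the turf mat if its bore is clear, on the tray floor if a stub blocks it (axis within 100 x 75 mm of the middle; a stub just grazing the bore: either). Gauge upright in its holder: axis within 8 mm, collar within 4 mm of the top. All at rest (((value of joint stuba above 0.0195 m and x of head_a_mid in the frame of turf_mid between -0.1 and 0.1 m and y of head_a_mid in the frame of turf_mid between -0.075 and 0.075 m and z of head_a_mid in the frame of turf_mid between 0.034 and 0.042 m and angle between head_a_mid's own z axis and vertical below 0.08 rad) or (value of joint stuba below 0.023 m and x of head_a_mid in the frame of tray_mid between -0.1 and 0.1 m and y of head_a_mid in the frame of tray_mid between -0.075 and 0.075 m and z of head_a_mid in the frame of tray_mid between 0.034 and 0.042 m and angle between head_a_mid's own z axis and vertical below 0.08 rad)) and ((value of joint stubb above 0.0195 m and x of head_b_mid in the frame of turf_mid between -0.1 and 0.1 m and y of head_b_mid in the frame of turf_mid between -0.075 and 0.075 m and z of head_b_mid in the frame of turf_mid between 0.034 and 0.042 m and angle between head_b_mid's own z axis and vertical below 0.08 rad) or (value of joint stubb below 0.023 m and x of head_b_mid in the frame of tray_mid between -0.1 and 0.1 m and y of head_b_mid in the frame of tray_mid between -0.075 and 0.075 m and z of head_b_mid in the frame of tray_mid between 0.034 and 0.042 m and angle between head_b_mid's own z axis and vertical below 0.08 rad)) and horizontal distance between gauge_grip and holder_top below 0.008 m and z of gauge_grip in the frame of holder_top between 0.03 and 0.038 m and angle between gauge_grip's own z axis and vertical below 0.08 rad and linear speed of each of head_a, head_b, gauge below 0.02 m/s); the robot touches nothing.
It fails at once if a bystander is pushed more than 30 mm (distance of any of epoxy, teecup, wrench, tape, driver, iron, cleaner from where it was at the start of the episode above 0.03 m).
It also fails if it takes over 72 s, if anything falls off the work surface, if the arm or the gripper's body presses on something with over 40 N, if the wrist force passes 120 N, or if a joint passes its speed limit or range.

ROBOT

A 6-joint arm with a two-finger parallel gripper is mounted at the origin on the work surface. World frame = base frame: x ahead of the robot, y to its left, z up, the work surface at z = 0. Lengths are in m, angles in rad, forces in N, time in s.
With the tool pointing down it reaches from about 0.15 to 0.775 m from the base axis. Payload 6.1 kg.
Tool frame: the origin (TCP) lies on the centre line of the jaws, within the pads' length; the fingertips stand 14 mm ahead of it and the grasp point (between the pads) lies 5 mm behind it (bot.finger_overhang is the distance from the TCP to the fingertips, in m); z points along the fingers, x is the direction in which the jaws open and shut, and the axes are right-handed (so a half turn about z gives the same grasp; the last joint's range is limited). The gripper opens to 85 mm and grips with 20 to 120 N. Pads are 22 mm wide; open, the fingers measure 114 mm over their backs; the gripper's body (76 mm by 85 mm) begins 54 mm behind the grasp point. The pads swing forward as they close: fully open they stand 13 mm farther back than shut.
Start: joints at [-1.18, 0.126, -0.04, 1.405, 0, 1.571], TCP at [0.2, -0.485, 0.245] pointing down, gripper open.
Joint ranges: [-2.72, 2.72], [-0.95, 1.95], [-1.27, 1.35], [-1.78, 2.02], [-1.46, 1.47], [-3.14, 3.14]. Speed limits (rad/s): [2.39, 2.39, 3.01, 3.14, 3.14, 3.14].

INTERFACE

Orientations are given as a unit quaternion [w, x, y, z].
In Python, from workcell import bot gives the robot as it stands.
- The arm moves only by the shell command python3 -m crank 'ROWS' [FORCE]. ROWS is JSON, a list of rows, each a list of 3 entries, a list of its own where there are three numbers: the finger opening in cm, from 0 to 8.54, then the shift along the tool's x, y, z in cm, then the turn, a rotation vector about the tool's x, y, z in degrees. In form: [[hand, [tx, ty, tz], [rx, ry, rz]], ...]. A call has 1 to 20 rows; each row is the pose to reach, as a shift and turn from the pose commanded when the call began, along the tool's axes at that moment; what a row does not reach only later rows make up. A row lasts 1/12 s, in which the tool goes at most 41.7 mm and 7.16 degrees, less where a joint would pass 70% of its speed; a pose out of reach is approached as far as the arm can. A call with a gripper value outside its range is refused whole. The fingers move at their own pace and stop on an object; FORCE is the grip in N (left out, the last holds). Time passes only in rows, so rows that repeat a pose let the fingers close. It gives the time, the measured TCP pose, the force and the opening at its end, in the units of the state.
- bot.read_state(): the state, without advancing time (a new reading comes with each control period).
- bot.camera(name): name is "scene" or "top" or "wrist"; returns a dict with "pixels" (400x640x3 uint8, blue, green, red), "fx", "fy", "cx", "cy" (pixels), "k1" (the pictures are not rectified: a ray, as slopes to the right and down, at radius r is drawn at 1 + k1 r^2 times it, then the intrinsics apply), "rvec" (rotation vector, rad) and "tvec" (3), from world to camera coordinates, as OpenCV has them; the wrist camera has in their place "tool_from_camera" (4x4, takes a point from camera to tool coordinates, whose origin is the TCP and whose axes are the tool frame's). Camera axes: x right, y down, z forward; pixel columns grow to the right and rows downward; lengths in m; the calibration is good to about 2 mm. A picture is of the moment at which its call begins: read the wrist's pose just before it. There is no depth.
- bot.hand_in(): hands the job in, once; it reports no verdict.
Trained networks look in the newest picture that a camera, given by its name, has taken for a name from the list of things; names that differ only in an ending like _2 or _b are one class to them, and where a whole thing is asked for, a point or a joint stands for the part that bears it (a point fixed in the world has none). Each returns a list of dicts, best first, with "conf" (0 to 1); they miss things now and then, are a little off and sometimes report something else, mostly with a low value. They report only what shows in the picture. A call takes as long as a camera call. They do not tell look-alikes from the thing itself.
- bot.trace(thing, camera): "region" (400x640 bool, what is visible of it) and "point" ([column, row] in pixels, amid what is visible of it).
The state is a dict: "t": time; "q": joint angles; "qd": joint speeds; "joint_efforts": joint torques, N m; "eef_pos": TCP position; "tool_rot": TCP orientation; "force": force on the tool from outside, world axes, zero at the start; "ft_torque": the same for the moment, N m; "grip_width": finger opening in m.
Only numpy, scipy, OpenCV 4.12 (cv2) and the standard library are available. Lean on these libraries where they do the work, as an engineer would, in place of code of your own. Each camera call takes 0.05 s, during which the arm holds its last target.

## Working session

There is one attempt and no reset: what is moved stays moved. The work goes in short steps, Python scripts to look and compute and a shell command to move; the robot and the scene stay as the last step left them, time stands still between calls to the robot, and variables do not carry over. Pictures are saved under pics/ and viewed, and the job is handed in when it is done.

```bash
mkdir -p pics; ls; python3 - <<'E'
from workcell import bot
import cv2
print(bot.read_state())
for n in("scene","top","wrist"):
    c=bot.camera(n); cv2.imwrite(f"pics/{n}0.png",c["pixels"]); print({k:v for k,v in c.items() if k!="pixels"})
E
```

```text
pics
{'t': 0.0, 'q': array([-1.17999077e+00,  1.26374863e-01, -4.06013951e-02,  1.40541089e+00,
        1.22058986e-05,  1.57082940e+00]), 'qd': array([-0.00125666,  0.00190706, -0.00011742, -0.00101495, -0.00071067,
        0.00140985]), 'joint_efforts': array([ 1.35591232e-03, -4.35914361e+01,  3.52924883e+01,  1.72295119e-02,
        9.45104671e-05,  3.85078209e-06]), 'eef_pos': array([ 0.19984529, -0.48505602,  0.24453418]), 'tool_rot': array([-4.47593060e-04,  8.30933782e-01, -5.56370755e-01, -6.57553535e-04]), 'force': array([-0.70502678, -0.25732078, -0.30238078]), 'ft_torque': array([-0.03451586, -0.01437448, -0.03111422]), 'grip_width': 0.08546688339842605}
{'fx': 394.7711283537422, 'fy': 394.7711283537422, 'cx': 314.2960464734251, 'cy': 204.5563724453409, 'k1': -0.007087594625135989, 'rvec': array([ 2.05644738,  1.60904761, -0.48330909]), 'tvec': array([-0.13529357, -0.41374569,  1.3052332 ])}
{'fx': 416.5181312948172, 'fy': 416.5181312948172, 'cx': 316.3644451587489, 'cy': 196.08889196565616, 'k1': -0.00740365409815692, 'rvec': array([ 2.06129342, -2.1183503 ,  0.26657925]), 'tvec': array([-0.00123606,  0.59857552,  0.8241483 ])}
{'fx': 345.1872378615326, 'fy': 345.1872378615326, 'cx': 319.63995122931465, 'cy': 196.38201757501892, 'k1': -0.04380754707021918, 'tool_from_camera': array([[ 9.99999763e-01, -6.49392847e-04,  2.29203253e-04,
         8.46280482e-04],
       [ 5.48108223e-04,  9.52032775e-01,  3.05995579e-01,
        -7.64827776e-02],
       [-4.16920349e-04, -3.05995380e-01,  9.52032906e-01,
        -1.28927064e-01],
       [ 0.00000000e+00,  0.00000000e+00,  0.00000000e+00,
         1.00000000e+00]])}
```

View pics/scene0.png

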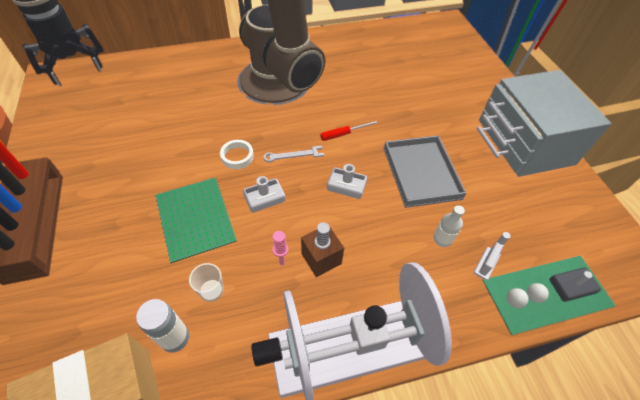

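View pics/top0.png

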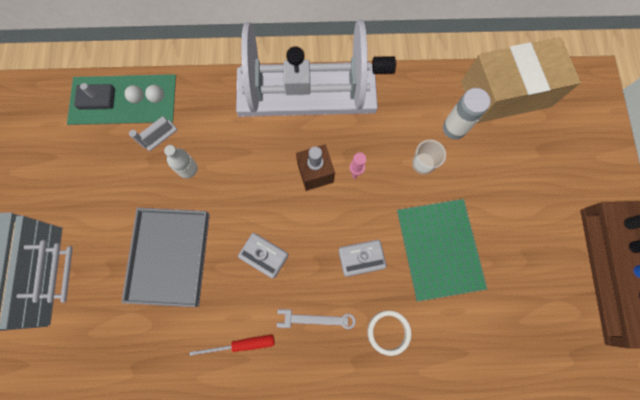

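View pics/wrist0.png

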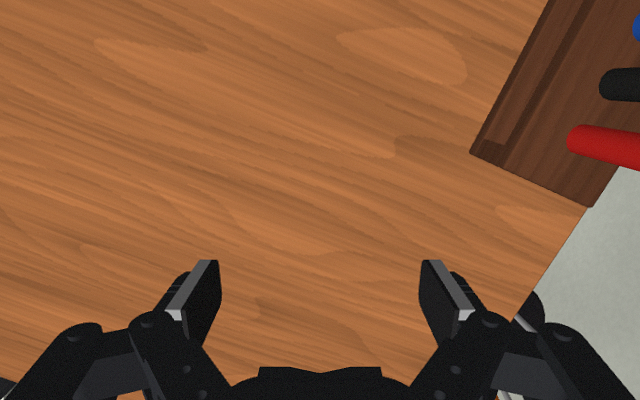

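```bash
cat > h.py <<'E'
from workcell import bot
import cv2, numpy as np
from scipy.spatial.transform import Rotation as R
def K(c): return np.array([[c["fx"],0,c["cx"]],[0,c["fy"],c["cy"]],[0,0,1]])
def D(c): return np.array([c["k1"],0,0,0,0.])
def ext(c,s=None):
    if "rvec" in c: return cv2.Rodrigues(c["rvec"])[0],np.array(c["tvec"])
    q=s["tool_rot"]; Rt=R.from_quat([q[1],q[2],q[3],q[0]]).as_matrix()
    T=c["tool_from_camera"]; Rw=Rt@T[:3,:3]; o=s["eef_pos"]+Rt@T[:3,3]
    return Rw.T,-Rw.T@o
def ray(c,px,s=None):
    A,t=ext(c,s); u=cv2.undistortPoints(np.array([[px]],float),K(c),D(c))[0,0]
    d=A.T@np.array([u[0],u[1],1]); return -A.T@t,d/np.linalg.norm(d)
def plane(c,px,z,s=None):
    o,d=ray(c,px,s); return o+d*(z-o[2])/d[2]
def proj(c,P,s=None):
    A,t=ext(c,s); return cv2.projectPoints(np.array(P,float).reshape(-1,3),cv2.Rodrigues(A)[0],t,K(c),D(c))[0][:,0]
def tri(rs):
    M=sum(np.eye(3)-np.outer(d,d) for o,d in rs); b=sum((np.eye(3)-np.outer(d,d))@o for o,d in rs)
    return np.linalg.solve(M,b)
def tool(): 
    s=bot.read_state(); q=s["tool_rot"]; return s,R.from_quat([q[1],q[2],q[3],q[0]]).as_matrix()
def info():
    s,Rt=tool(); print("t %.2f"%s["t"],"p",s["eef_pos"].round(4),"x",Rt[:,0].round(3),"z",Rt[:,2].round(3),"F",s["force"].round(1),"w %.4f"%s["grip_width"]); return s,Rt
E
python3 - <<'E'
from h import *
c=bot.camera("top"); d=bot.camera("scene")
np.set_printoptions(precision=3,suppress=True)
for n in("gauge_grip","head_a_mid","head_a_mouth","holder_top","turf_mid","tray_mid"):
    for cn,cc in(("top",c),("scene",d)):
        for r in bot.trace(n,cn)[:4]:
            print(n,cn,round(r["conf"],2),np.round(r["point"],1),r["region"].sum())
for px in((441,249),(315,158)): print(plane(c,px,0))
big=cv2.resize(c["pixels"][110:320,220:500],None,fx=2.8,fy=2.8,interpolation=cv2.INTER_CUBIC); cv2.imwrite("pics/topc.png",big)
big=cv2.resize(d["pixels"][130:290,150:480],None,fx=2.4,fy=2.4,interpolation=cv2.INTER_CUBIC); cv2.imwrite("pics/scenec.png",big)
E
```

```text
gauge_grip top 0.69 [359.9 165. ] 292
gauge_grip top 0.5 [311.5 154.7] 290
gauge_grip scene 0.89 [324.1 232.7] 344
gauge_grip scene 0.84 [278.8 247.2] 319
head_a_mid scene 0.95 [346.9 179.7] 933
head_a_mouth top 0.79 [264.1 253.2] 1301
head_a_mouth scene 0.73 [347.1 182.3] 940
holder_top top 0.75 [316.6 170.7] 948
holder_top scene 0.87 [319.5 252.2] 1224
turf_mid top 0.63 [441.8 249.7] 6637
turf_mid scene 0.83 [194.3 219.1] 4659
tray_mid scene 0.77 [424.6 173.8] 4215
[ 0.486 -0.298  0.   ]
[ 0.712 -0.017  0.   ]
```

View pics/topc.png

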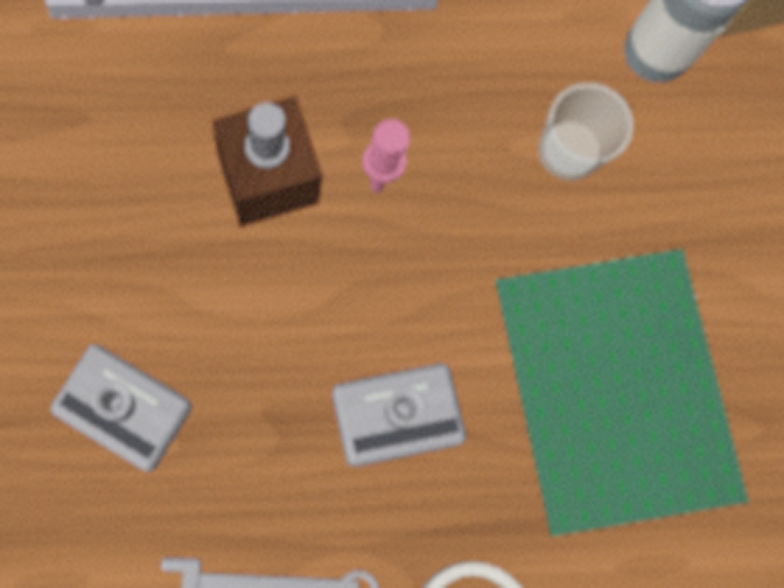

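View pics/scenec.png

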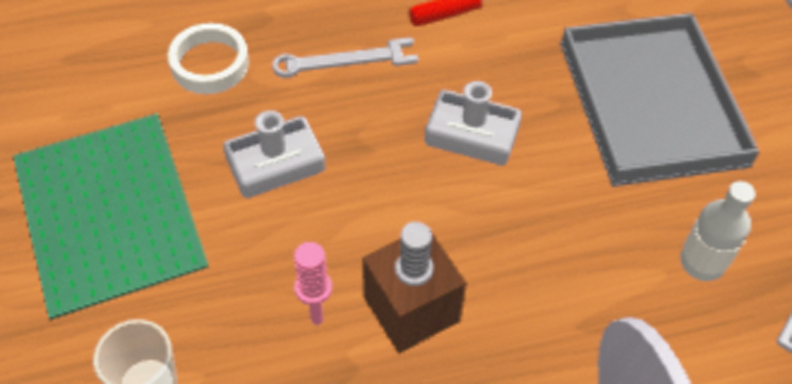

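```bash
cat > m1.py <<'E'
from h import *
np.set_printoptions(precision=4,suppress=True)
c=bot.camera("top"); d=bot.camera("scene")
T=lambda p:np.array(p)/2.8+[220,110]-0.3
S=lambda p:np.array(p)/2.4+[150,130]-0.3
for n,a,b,z in(("gtop",(267,118),(416,232),.142),("A mouth",(117,400),(478,91),.076),("B mouth",(404,405),(270,121),.076)):
    r=[ray(c,T(a)),ray(d,S(b))]
    print(n,"top",plane(c,T(a),z),"scene",plane(d,S(b),z),"tri",tri(r))
def corners(n,ps,z):
    P=np.array([plane(c,p,z) for p in ps]);v=P[1]-P[0]; print(n,P[:,:2].tolist(),"mean",P.mean(0)[:2],"sides",[round(float(np.linalg.norm(P[i]-P[i-3])),4) for i in range(4)],"yaw deg of first side",np.degrees(np.arctan2(v[1],v[0])))
corners("hold",[T(p) for p in((214,122),(298,99),(321,177),(237,204))],.08)
corners("A",[T(p) for p in((92,346),(189,405),(152,470),(52,408))],.03)
corners("B",[T(p) for p in((334,385),(446,365),(464,437),(349,465))],.03)
corners("turf",[T(p) for p in((497,281),(683,251),(746,500),(552,534))],.006)
corners("tray",[(139,209),(208,209),(198,306),(123,303)],.03)
E
python3 m1.py
```

```text
gtop top [ 0.6749 -0.017   0.142 ] scene [ 0.672  -0.0147  0.142 ] tri [ 0.6738 -0.0162  0.1454]
A mouth top [0.4797 0.1002 0.076 ] scene [0.4809 0.1062 0.076 ] tri [0.4805 0.1032 0.0758]
B mouth top [ 0.4702 -0.1133  0.076 ] scene [ 0.4698 -0.1127  0.076 ] tri [ 0.4702 -0.113   0.0765]
hold [[0.6957416878749314, 0.024408380565682855], [0.713235673295762, -0.04237223008494944], [0.6481173075082051, -0.05811562883154324], [0.6280383866644529, 0.007654853715491272]] mean [ 0.6713 -0.0171] sides [0.069, 0.067, 0.0688, 0.0697] yaw deg of first side -75.32053543498162
A [[0.5285203590314573, 0.12609098514262462], [0.47978470057121814, 0.049641558472572934], [0.4304804807443727, 0.0787380316886106], [0.48034352275714676, 0.15690414022256335]] mean [0.4798 0.1028] sides [0.0907, 0.0572, 0.0927, 0.0572] yaw deg of first side -122.5170571009858
B [[0.49235600903260146, -0.06453770758754188], [0.5057293222057281, -0.15365040854389964], [0.4490919159140755, -0.16404166444867116], [0.4301296230728554, -0.07362025901174772]] mean [ 0.4693 -0.114 ] sides [0.0901, 0.0576, 0.0924, 0.0629] yaw deg of first side -81.4652049969308
turf [[0.5775794941272869, -0.2039788613571877], [0.5988255704858785, -0.3606606484731605], [0.3956061685352456, -0.38733239150464716], [0.37397799431215273, -0.23186425364821822]] mean [ 0.4865 -0.296 ] sides [0.1581, 0.205, 0.157, 0.2055] yaw deg of first side -82.27778342180362
tray [[0.5907132248360331, 0.38292586747159063], [0.5864892116121734, 0.22711927863983336], [0.3752064227271538, 0.24071382835347932], [0.38557382364899667, 0.40129954048989613]] mean [0.4845 0.313 ] sides [0.1559, 0.2117, 0.1609, 0.206] yaw deg of first side -91.55294371690732
```

```bash
cat >> h.py <<'E'
def go(x,y,z,yaw):
    """shift cm & rotvec deg from measured pose to vertical tool at x,y,z,yaw deg"""
    s,Rt=info(); a=np.radians(yaw); X=np.array([np.cos(a),np.sin(a),0]); Z=np.array([0,0,-1.]); G=np.stack([X,np.cross(Z,X),Z],1)
    print("shift cm",(100*Rt.T@(np.array([x,y,z])-s["eef_pos"])).round(2),"rot",np.degrees(R.from_matrix(Rt.T@G).as_rotvec()).round(2),"(+180 alt)",np.degrees(R.from_matrix(Rt.T@G@np.diag([-1,-1,1.])).as_rotvec()).round(1))
E
python3 -c "
from h import *
go(.673,-.016,.21,0)"
```

```text
t 0.95 p [ 0.2    -0.4854  0.2453] x [ 0.381 -0.925  0.   ] z [ 0. -0. -1.] F [ 0.4 -0.3 -0.2] w 0.0852
shift cm [-25.38 -61.62   3.53] rot [  0.    -0.   -67.61] (+180 alt) [ -0.   -0.  112.4]
```

```bash
python3 -m crank '[[5.5,[-25.4,-61.6,3.5],[0,0,-67.6]],[5.5,[-25.4,-61.6,3.5],[0,0,-67.6]],[5.5,[-25.4,-61.6,3.5],[0,0,-67.6]],[5.5,[-25.4,-61.6,3.5],[0,0,-67.6]],[5.5,[-25.4,-61.6,3.5],[0,0,-67.6]],[5.5,[-25.4,-61.6,3.5],[0,0,-67.6]],[5.5,[-25.4,-61.6,3.5],[0,0,-67.6]],[5.5,[-25.4,-61.6,3.5],[0,0,-67.6]],[5.5,[-25.4,-61.6,3.5],[0,0,-67.6]],[5.5,[-25.4,-61.6,3.5],[0,0,-67.6]],[5.5,[-25.4,-61.6,3.5],[0,0,-67.6]],[5.5,[-25.4,-61.6,3.5],[0,0,-67.6]],[5.5,[-25.4,-61.6,3.5],[0,0,-67.6]],[5.5,[-25.4,-61.6,3.5],[0,0,-67.6]],[5.5,[-25.4,-61.6,3.5],[0,0,-67.6]],[5.5,[-25.4,-61.6,3.5],[0,0,-67.6]],[5.5,[-25.4,-61.6,3.5],[0,0,-67.6]],[5.5,[-25.4,-61.6,3.5],[0,0,-67.6]]]' 60
python3 - <<'E'
from h import *
s,_=info()
c=bot.camera("wrist"); cv2.imwrite("pics/w1.png",c["pixels"])
print(proj(c,[[.673,-.016,.142],[.673,-.016,.08]],s))
for r in bot.trace("gauge_grip","wrist"): print(r["conf"],r["point"])
E
```

```text
t: 2.45
eef_pos: [0.6738, -0.0138, 0.2084]
tool_rot: [0.0, 1.0, 0.002, -0.001]
force: [-0.3, -1.2, 0.3]
grip_width: 0.055
t 2.45 p [ 0.6738 -0.0138  0.2084] x [ 1.     0.003 -0.002] z [-0.002 -0.    -1.   ] F [-0.3 -1.2  0.3] w 0.0550
[[320.85203365 221.70430829]
 [320.85430888 191.84719987]]
0.88 [309.8, 305.3]
0.85 [319.6, 208.1]
```

View pics/w1.png

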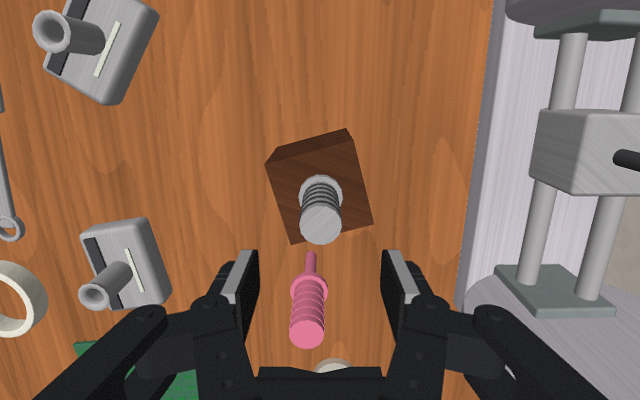

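```bash
python3 -m crank '[[5.5,[-0.08,0.27,3.5],[0,0,0]],[5.5,[-0.08,0.27,7],[0,0,0]],[5.5,[-0.08,0.27,9.9],[0,0,0]],[5.5,[-0.08,0.27,9.9],[0,0,0]],[5.5,[-0.08,0.27,9.9],[0,0,0]]]' 60
python3 - <<'E'
from h import *
s,_=info()
c=bot.camera("wrist"); cv2.imwrite("pics/w2.png",c["pixels"])
E
```

```text
t: 2.97
eef_pos: [0.6702, -0.0198, 0.111]
tool_rot: [0.0, 1.0, -0.001, -0.001]
force: [-0.0, -0.2, 1.2]
grip_width: 0.0551
t 2.97 p [ 0.6702 -0.0198  0.111 ] x [ 1.    -0.002 -0.003] z [-0.003 -0.    -1.   ] F [-0.  -0.2  1.2] w 0.0551
```

View pics/w2.png

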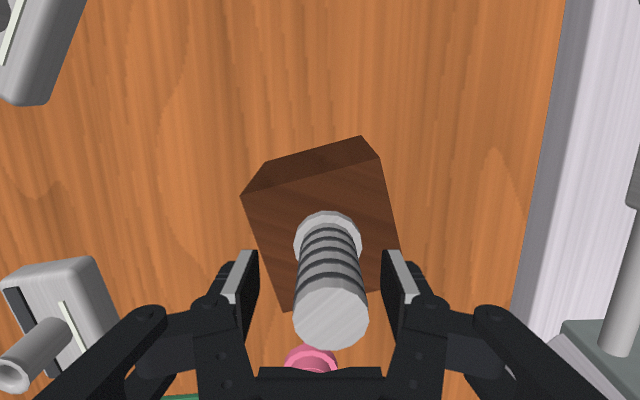

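```bash
python3 - <<'E'
from h import *
s,_=info()
c=bot.camera("wrist")
print(plane(c,(331,313),.142,s),plane(c,(327,247),.086,s)); go(.673,-.0165,.109,0)
E
```

```text
t 3.02 p [ 0.6718 -0.0196  0.1131] x [ 1.    -0.002  0.001] z [ 0.001 -0.    -1.   ] F [1.  0.5 1.1] w 0.0551
[ 0.67437908 -0.01712431  0.142     ] [ 0.67414239 -0.01957044  0.086     ]
t 3.07 p [ 0.6727 -0.0194  0.1142] x [ 1.    -0.001  0.003] z [ 0.003 -0.    -1.   ] F [0.5 0.8 0.5] w 0.0549
shift cm [ 0.03 -0.29  0.52] rot [ 0.01 -0.19 -0.07] (+180 alt) [ -0.3  -0.  179.9]
```

```bash
python3 -m crank '[[5.5,[0.03,-0.22,0.3],[0,0,0]],[5.5,[0.03,-0.22,0.3],[0,0,0]],[5.5,[0.03,-0.22,0.3],[0,0,0]],[5.5,[0.03,-0.22,0.3],[0,0,0]]]' 60
python3 - <<'E'
from h import *
s,_=info()
c=bot.camera("wrist"); cv2.imwrite("pics/w3.png",c["pixels"][180:,200:460])
s,_=info()
E
```

```text
t: 3.4
eef_pos: [0.6727, -0.0163, 0.1092]
tool_rot: [0.0, 1.0, 0.0, 0.001]
force: [-0.3, 0.3, -1.6]
grip_width: 0.055
t 3.40 p [ 0.6727 -0.0163  0.1092] x [1.    0.    0.001] z [ 0.001 -0.    -1.   ] F [-0.3  0.3 -1.6] w 0.0550
t 3.45 p [ 0.6726 -0.0163  0.109 ] x [1.    0.    0.001] z [ 0.001 -0.    -1.   ] F [-0.2  0.2 -0.1] w 0.0554
```

View pics/w3.png

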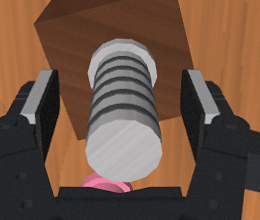

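```bash
python3 -m crank '[[2.2,[0,0,0],[0,0,0]],[2.2,[0,0,0],[0,0,0]],[2.2,[0,0,0],[0,0,0]],[2.2,[0,0,0],[0,0,0]],[2.2,[0,0,0],[0,0,0]],[2.2,[0,0,0],[0,0,0]]]' 60
python3 - <<'E'
from h import *
s,_=info()
E
```

```text
t: 3.95
eef_pos: [0.6724, -0.0164, 0.1086]
tool_rot: [-0.0, 1.0, -0.0, 0.0]
force: [0.5, 0.3, 2.3]
grip_width: 0.0245
t 3.95 p [ 0.6724 -0.0164  0.1086] x [ 1. -0.  0.] z [ 0.  0. -1.] F [0.5 0.3 2.3] w 0.0245
```

```bash
python3 -m crank '[[2.2,[0,0,-4],[0,0,0]],[2.2,[0,0,-8],[0,0,0]],[2.2,[0,0,-9.5],[0,0,0]],[2.2,[-3,1.5,-9.5],[0,0,0]],[2.2,[-6,3,-9.5],[0,0,0]],[2.2,[-20.2,9.7,-9.5],[0,0,0]],[2.2,[-20.2,9.7,-9.5],[0,0,0]],[2.2,[-20.2,9.7,-9.5],[0,0,0]],[2.2,[-20.2,9.7,-9.5],[0,0,0]],[2.2,[-20.2,9.7,-9.5],[0,0,0]],[2.2,[-20.2,9.7,-9.5],[0,0,0]],[2.2,[-20.2,9.7,-9.5],[0,0,0]],[2.2,[-20.2,9.7,-9.5],[0,0,0]]]' 60
python3 - <<'E'
from h import *
s,_=info()
c=bot.camera("wrist"); cv2.imwrite("pics/w4.png",c["pixels"])
print(proj(c,[.4702,-.113,.076],s))
s,_=info()
E
```

```text
t: 5.03
eef_pos: [0.4711, -0.1131, 0.2031]
tool_rot: [-0.0, 1.0, 0.0, 0.0]
force: [0.3, -0.2, -1.6]
grip_width: 0.0245
t 5.03 p [ 0.4711 -0.1131  0.2031] x [1. 0. 0.] z [ 0.  0. -1.] F [ 0.3 -0.2 -1.6] w 0.0245
[[320.34722443 189.44265233]]
t 5.08 p [ 0.4711 -0.1131  0.203 ] x [ 1.     0.001 -0.   ] z [-0.  0. -1.] F [ 0.8  0.6 -1.3] w 0.0249
```

View pics/w4.png

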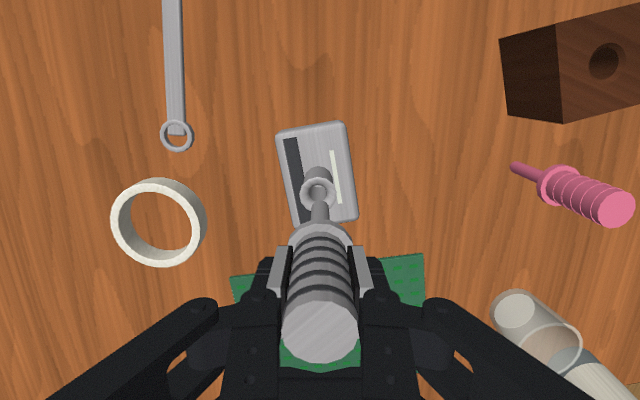

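```bash
python3 - <<'E'
import cv2
i=cv2.imread("pics/w4.png")[165:265,265:375]; cv2.imwrite("pics/w4c.png",cv2.resize(i,None,fx=6,fy=6,interpolation=cv2.INTER_CUBIC))
E
```

```text
(no output)
```

View pics/w4c.png

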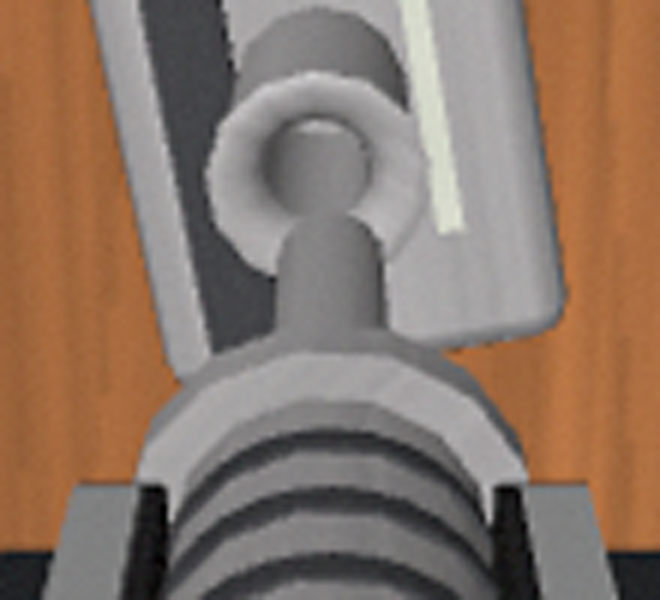

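```bash
cat > tipc.py <<'E'
from h import *
import sys
# args: tip px (far edge of tip, col row), mouth px
s,_=info(); c=bot.camera("wrist"); a=[float(v) for v in sys.argv[1:]]
zt=s["eef_pos"][2]-.0946
print("tip expected", proj(c,s["eef_pos"]*[1,1,0]+[0,0,zt],s), "far edge(r=5)",proj(c,s["eef_pos"]*[1,1,0]+[0,-.005,zt],s))
print("tip far edge meas",plane(c,a[:2],zt,s),"mouth meas",plane(c,a[2:],.076,s))
E
python3 tipc.py 320 200 317.7 193.8
```

```text
t 5.08 p [ 0.4711 -0.1131  0.203 ] x [ 1.     0.001 -0.   ] z [-0.  0. -1.] F [ 0.8  0.6 -1.3] w 0.0249
tip expected [[321.71234142 203.25678831]] far edge(r=5) [[321.69813506 210.12314109]]
tip far edge meas [ 0.46997108 -0.11072089  0.10837909] mouth meas [ 0.46817746 -0.11640864  0.076     ]
```

```bash
python3 -m crank '[[2.2,[-0.18,0.07,1.2],[0,0,0]],[2.2,[-0.18,0.07,2.2],[0,0,0]],[2.2,[-0.18,0.07,2.2],[0,0,0]],[2.2,[-0.18,0.07,2.2],[0,0,0]]]' 60
python3 - <<'E'
from h import *
s,_=info()
c=bot.camera("wrist"); i=c["pixels"][165:265,265:375]; cv2.imwrite("pics/w5c.png",cv2.resize(i,None,fx=6,fy=6,interpolation=cv2.INTER_CUBIC))
s,_=info()
E
```

```text
t: 5.47
eef_pos: [0.4683, -0.1137, 0.1804]
tool_rot: [-0.0, 1.0, 0.0, -0.001]
force: [1.1, 0.1, -0.7]
grip_width: 0.0246
t 5.47 p [ 0.4683 -0.1137  0.1804] x [ 1.     0.    -0.002] z [-0.002  0.001 -1.   ] F [ 1.1  0.1 -0.7] w 0.0246
t 5.52 p [ 0.4686 -0.1138  0.181 ] x [ 1.     0.    -0.001] z [-0.001  0.    -1.   ] F [ 0.6  0.  -1.6] w 0.0245
```

View pics/w5c.png

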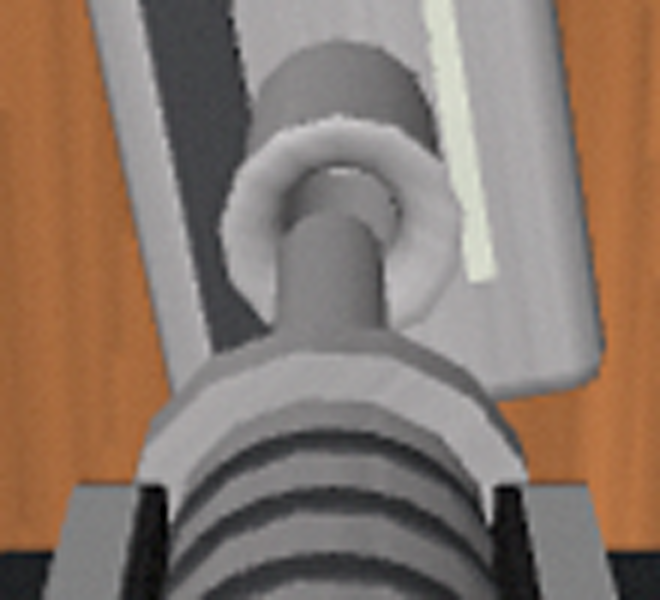

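```bash
python3 -m crank '[[2.2,[0.1,0.12,0.5],[0,0,0]],[2.2,[0.1,0.12,1.2],[0,0,0]],[2.2,[0.1,0.12,1.8],[0,0,0]],[2.2,[0.1,0.12,2.4],[0,0,0]],[2.2,[0.1,0.12,2.4],[0,0,0]]]' 60
python3 - <<'E'
from h import *
s,_=info()
c=bot.camera("wrist"); i=c["pixels"][165:265,265:375]; cv2.imwrite("pics/w6c.png",cv2.resize(i,None,fx=6,fy=6,interpolation=cv2.INTER_CUBIC))
s,_=info()
E
```

```text
t: 5.93
eef_pos: [0.4687, -0.1151, 0.1557]
tool_rot: [-0.0, 1.0, -0.0, -0.001]
force: [0.4, -0.2, -1.4]
grip_width: 0.0248
t 5.93 p [ 0.4687 -0.1151  0.1557] x [ 1.    -0.    -0.002] z [-0.002  0.001 -1.   ] F [ 0.4 -0.2 -1.4] w 0.0248
t 5.98 p [ 0.4689 -0.1151  0.1564] x [ 1.    -0.    -0.002] z [-0.002  0.    -1.   ] F [ 0.3  0.1 -1. ] w 0.0245
```

View pics/w6c.png

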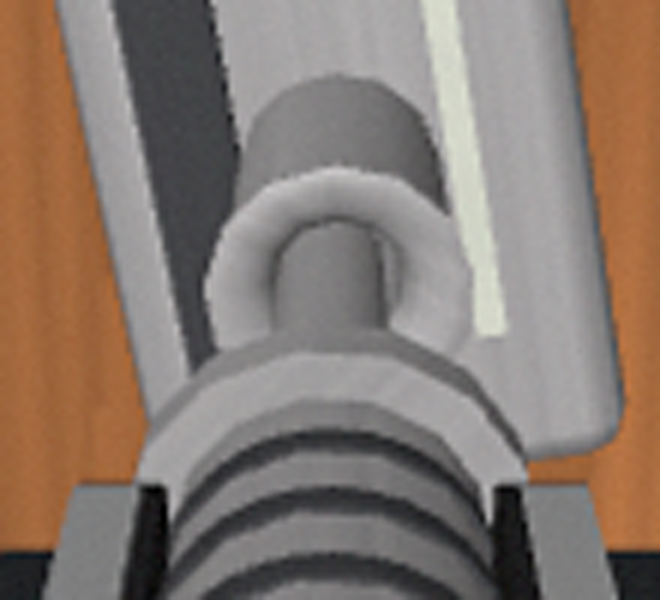

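```bash
python3 -m crank '[[2.2,[0.07,0,0.8],[0,0,0]],[2.2,[0.07,0,1.6],[0,0,0]],[2.2,[0.07,0,2.4],[0,0,0]],[2.2,[0.07,0,3.0],[0,0,0]],[2.2,[0.07,0,3.4],[0,0,0]],[2.2,[0.07,0,3.4],[0,0,0]]]' 60;python3 -m crank '[[2.2,[0,0,0.2],[0,0,0]],[2.2,[0,0,0.4],[0,0,0]],[2.2,[0,0,0.4],[0,0,0]]]'
```

```text
t: 6.48
eef_pos: [0.4696, -0.1151, 0.1221]
tool_rot: [-0.0, 1.0, -0.0, -0.001]
force: [-0.0, 0.5, -1.3]
grip_width: 0.0246
t: 6.73
eef_pos: [0.4706, -0.1154, 0.1204]
tool_rot: [0.0, 1.0, -0.0, 0.001]
force: [-2.3, 0.7, 4.5]
grip_width: 0.0246
```

```bash
python3 -m crank '[[2.2,[0,0,0.2],[0,0,0]],[2.2,[0,0,0.3],[0,0,0]],[2.2,[0,0,0.3],[0,0,0]]]'; python3 - <<'E'
from h import *
s,_=info()
c=bot.camera("wrist"); i=c["pixels"][165:265,265:375]; cv2.imwrite("pics/w7c.png",cv2.resize(i,None,fx=6,fy=6,interpolation=cv2.INTER_CUBIC))
c=bot.camera("scene"); i=c["pixels"][120:230,210:320]; cv2.imwrite("pics/s7c.png",cv2.resize(i,None,fx=5,fy=5,interpolation=cv2.INTER_CUBIC))
s,_=info()
E
```

```text
t: 6.98
eef_pos: [0.4708, -0.1156, 0.12]
tool_rot: [0.001, 1.0, -0.0, 0.002]
force: [-8.4, 0.9, 21.9]
grip_width: 0.0244
t 6.98 p [ 0.4708 -0.1156  0.12  ] x [ 1.    -0.     0.004] z [ 0.004 -0.001 -1.   ] F [-8.4  0.9 21.9] w 0.0244
t 7.08 p [ 0.4708 -0.1156  0.12  ] x [ 1.    -0.     0.004] z [ 0.004 -0.001 -1.   ] F [-8.   2.1 23. ] w 0.0247
```

View pics/w7c.png

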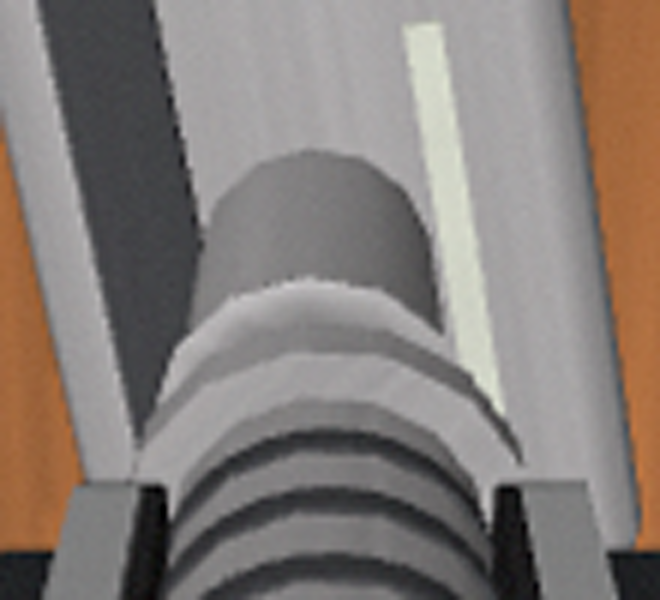

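View pics/s7c.png

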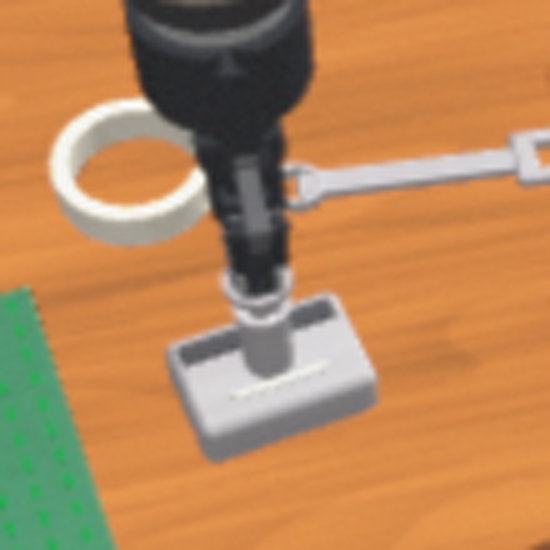

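```bash
python3 -m crank '[[2.2,[0,0,-0.8],[0,0,0]],[2.2,[-0.1,0,-1],[0,0,0]],[2.2,[-0.1,0,-0.5],[0,0,0]],[2.2,[-0.1,0,-0.1],[0,0,0]],[2.2,[-0.1,0,0.05],[0,0,0]],[2.2,[-0.1,0,0.05],[0,0,0]]]'
```

```text
t: 7.58
eef_pos: [0.4706, -0.1158, 0.1198]
tool_rot: [0.001, 1.0, -0.0, 0.003]
force: [-7.9, 0.7, 32.5]
grip_width: 0.0247
```

```bash
python3 -m crank '[[2.2,[-0.1,0,-3],[0,0,0]],[2.2,[-0.1,0,-6.5],[0,0,0]],[2.2,[-0.1,0,-8.5],[0,0,0]],[2.2,[0,-3,-8.5],[0,0,0]],[2.2,[1,-21.7,-8.5],[0,0,0]],[2.2,[1,-21.7,-8.5],[0,0,0]],[2.2,[1,-21.7,-8.5],[0,0,0]],[2.2,[1,-21.7,-8.5],[0,0,0]],[2.2,[1,-21.7,-8.5],[0,0,0]],[2.2,[1,-21.7,-8.5],[0,0,0]],[2.2,[1,-21.7,-8.5],[0,0,0]],[2.2,[1,-21.7,-8.5],[0,0,0]]]'
python3 - <<'E'
from h import *
s,_=info()
c=bot.camera("wrist"); i=c["pixels"][165:265,265:375]; cv2.imwrite("pics/w8c.png",cv2.resize(i,None,fx=6,fy=6,interpolation=cv2.INTER_CUBIC))
s,_=info()
E
```

```text
t: 8.58
eef_pos: [0.4789, 0.1015, 0.1998]
tool_rot: [0.0, 1.0, 0.0, -0.001]
force: [-0.3, -0.0, -1.2]
grip_width: 0.0249
t 8.58 p [0.4789 0.1015 0.1998] x [ 1.     0.    -0.002] z [-0.002 -0.001 -1.   ] F [-0.3 -0.  -1.2] w 0.0249
t 8.63 p [0.479 0.101 0.2  ] x [ 1.    -0.001 -0.001] z [-0.001 -0.001 -1.   ] F [-0.4 -0.7 -0.5] w 0.0245
```

View pics/w8c.png

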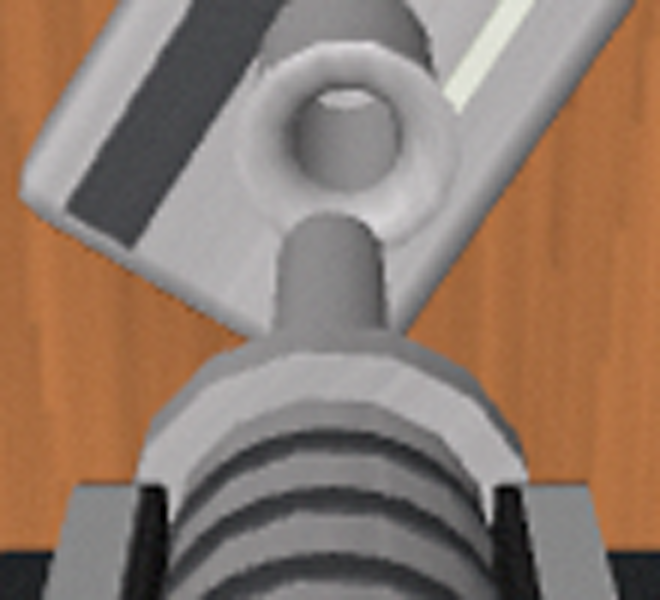

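```bash
python3 -m crank '[[2.2,[0.25,-0.34,1],[0,0,0]],[2.2,[0.25,-0.34,2],[0,0,0]],[2.2,[0.25,-0.34,2],[0,0,0]],[2.2,[0.25,-0.34,2],[0,0,0]]]' 
python3 - <<'E'
from h import *
s,_=info()
c=bot.camera("wrist"); i=c["pixels"][165:265,265:375]; cv2.imwrite("pics/w9c.png",cv2.resize(i,None,fx=6,fy=6,interpolation=cv2.INTER_CUBIC))
s,_=info()
E
```

```text
t: 8.97
eef_pos: [0.481, 0.1044, 0.1795]
tool_rot: [0.0, 1.0, -0.001, -0.001]
force: [0.1, 0.2, -0.8]
grip_width: 0.0244
t 8.97 p [0.481  0.1044 0.1795] x [ 1.    -0.001 -0.002] z [-0.002 -0.001 -1.   ] F [ 0.1  0.2 -0.8] w 0.0244
t 9.02 p [0.4814 0.1046 0.1802] x [ 1.    -0.001 -0.001] z [-0.001 -0.    -1.   ] F [ 0.4 -0.2 -0.6] w 0.0249
```

View pics/w9c.png

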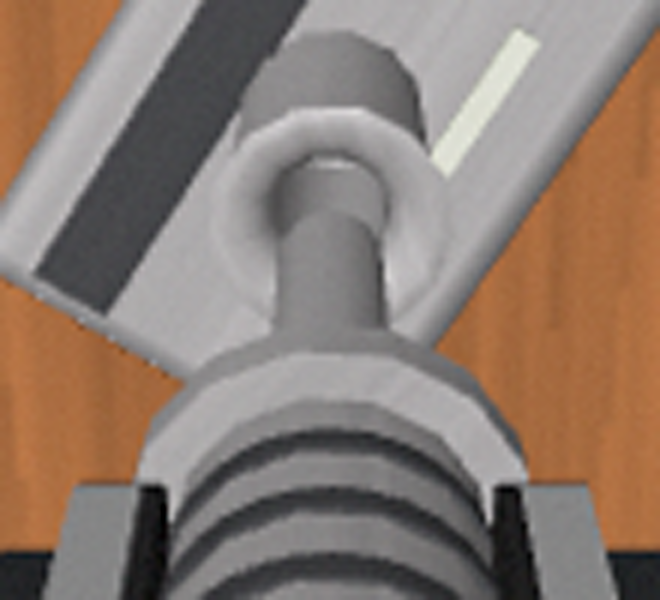

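```bash
python3 -m crank '[[2.2,[0,0,0.5],[0,0,0]],[2.2,[0,0,1.2],[0,0,0]],[2.2,[0,0,1.8],[0,0,0]],[2.2,[0,0,2.4],[0,0,0]],[2.2,[0,0,2.4],[0,0,0]]]' 
python3 - <<'E'
from h import *
s,_=info()
c=bot.camera("wrist"); i=c["pixels"][165:265,265:375]; cv2.imwrite("pics/w10c.png",cv2.resize(i,None,fx=6,fy=6,interpolation=cv2.INTER_CUBIC))
s,_=info()
E
```

```text
t: 9.43
eef_pos: [0.4809, 0.105, 0.1552]
tool_rot: [0.0, 1.0, -0.0, -0.001]
force: [-0.6, -0.1, -2.1]
grip_width: 0.0248
t 9.43 p [0.4809 0.105  0.1552] x [ 1.    -0.    -0.002] z [-0.002 -0.    -1.   ] F [-0.6 -0.1 -2.1] w 0.0248
t 9.48 p [0.4811 0.1051 0.1558] x [ 1.    -0.    -0.002] z [-0.002 -0.    -1.   ] F [ 0.  -0.8 -0.9] w 0.0248
```

View pics/w10c.png

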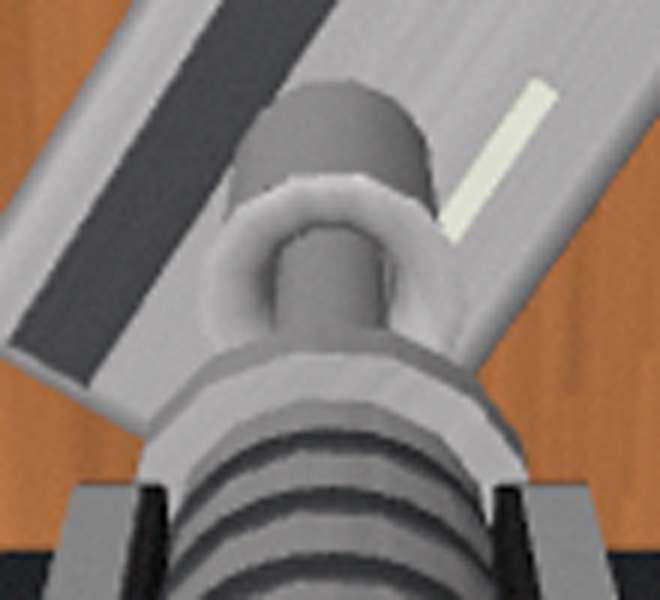

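Pin is in A's bore (lip centre ≈ (332,288), pin ≈ (330,·)), no force. Go deeper.

```bash
python3 -m crank '[[2.2,[0.03,0,0.8],[0,0,0]],[2.2,[0.03,0,1.6],[0,0,0]],[2.2,[0.03,0,2.4],[0,0,0]],[2.2,[0.03,0,3.0],[0,0,0]],[2.2,[0.03,0,3.4],[0,0,0]],[2.2,[0.03,0,3.4],[0,0,0]]]' ;python3 -m crank '[[2.2,[0,0,0.2],[0,0,0]],[2.2,[0,0,0.4],[0,0,0]],[2.2,[0,0,0.6],[0,0,0]],[2.2,[0,0,0.6],[0,0,0]]]'
```

```text
t: 9.98
eef_pos: [0.4815, 0.1051, 0.1215]
tool_rot: [0.0, 1.0, -0.0, -0.001]
force: [0.6, -0.3, -1.0]
grip_width: 0.0249
t: 10.32
eef_pos: [0.4825, 0.1051, 0.1198]
tool_rot: [-0.0, 1.0, -0.0, 0.001]
force: [-6.5, -2.3, 18.3]
grip_width: 0.0247
```

```bash
python3 -m crank '[[2.2,[-0.1,0,-0.8],[0,0,0]],[2.2,[-0.2,0,-1],[0,0,0]],[2.2,[-0.2,0,-0.5],[0,0,0]],[2.2,[-0.2,0,-0.1],[0,0,0]],[2.2,[-0.2,0,0.1],[0,0,0]],[2.2,[-0.2,0,0.1],[0,0,0]]]'; python3 - <<'E'
from h import *
s,_=info()
c=bot.camera("scene"); i=c["pixels"][110:220,290:400]; cv2.imwrite("pics/s11c.png",cv2.resize(i,None,fx=5,fy=5,interpolation=cv2.INTER_CUBIC))
E
```

```text
t: 10.82
eef_pos: [0.4813, 0.1054, 0.1194]
tool_rot: [-0.001, 1.0, -0.0, 0.003]
force: [-7.0, -0.9, 30.2]
grip_width: 0.0245
t 10.82 p [0.4813 0.1054 0.1194] x [ 1.    -0.     0.005] z [ 0.005  0.001 -1.   ] F [-7.  -0.9 30.2] w 0.0245
```

View pics/s11c.png

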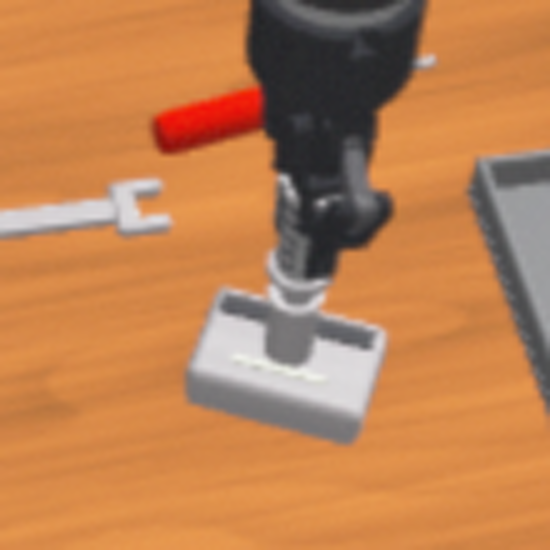

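```bash
python3 -m crank '[[2.2,[0,0,-3.5],[0,0,0]],[2.2,[0,0,-7],[0,0,0]],[2.2,[0,0,-9.5],[0,0,0]],[2.2,[3,2,-9.5],[0,0,0]],[2.2,[19.2,12.2,-9.5],[0,0,0]],[2.2,[19.2,12.2,-9.5],[0,0,0]],[2.2,[19.2,12.2,-9.5],[0,0,0]],[2.2,[19.2,12.2,-9.5],[0,0,0]],[2.2,[19.2,12.2,-9.5],[0,0,0]],[2.2,[19.2,12.2,-9.5],[0,0,0]],[2.2,[19.2,12.2,-9.5],[0,0,0]],[2.2,[19.2,12.2,-9.5],[0,0,0]],[2.2,[19.2,12.2,-9.5],[0,0,0]],[2.2,[19.2,12.2,-9.5],[0,0,0]]]'
python3 - <<'E'
from h import *
s,_=info()
c=bot.camera("wrist"); i=c["pixels"][130:270,240:400]; cv2.imwrite("pics/w12c.png",cv2.resize(i,None,fx=4,fy=4,interpolation=cv2.INTER_CUBIC))
s,_=info()
go(.6724,-.0164,.1086,0)
E
```

```text
t: 12.03
eef_pos: [0.6711, -0.016, 0.2113]
tool_rot: [-0.0, 1.0, 0.001, 0.0]
force: [0.5, 0.2, -1.3]
grip_width: 0.0244
t 12.03 p [ 0.6711 -0.016   0.2113] x [1.    0.001 0.   ] z [ 0.  0. -1.] F [ 0.5  0.2 -1.3] w 0.0244
t 12.08 p [ 0.6713 -0.016   0.2115] x [1.    0.001 0.001] z [ 0.001  0.    -1.   ] F [ 0.1 -0.4 -1.5] w 0.0247
t 12.08 p [ 0.6713 -0.016   0.2115] x [1.    0.001 0.001] z [ 0.001  0.    -1.   ] F [ 0.1 -0.4 -1.5] w 0.0247
shift cm [ 0.11  0.04 10.29] rot [-0.01 -0.04  0.05] (+180 alt) [ 1.000e-01 -0.000e+00 -1.799e+02]
```

View pics/w12c.png

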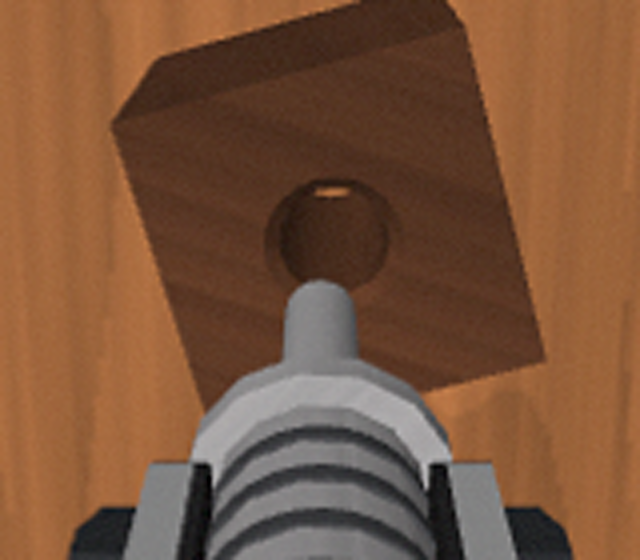

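```bash
python3 -m crank '[[2.2,[0.15,0.04,2.5],[0,0,0]],[2.2,[0.15,0.04,3],[0,0,0]],[2.2,[0.15,0.04,5],[0,0,0]],[2.2,[0.15,0.04,7.5],[0,0,0]],[2.2,[0.15,0.04,9.5],[0,0,0]],[2.2,[0.15,0.04,10],[0,0,0]],[2.2,[0.15,0.04,10.2],[0,0,0]],[2.2,[0.15,0.04,10.2],[0,0,0]]]'
```

```text
t: 12.75
eef_pos: [0.673, -0.017, 0.1092]
tool_rot: [-0.0, 1.0, 0.0, -0.0]
force: [-0.0, -0.5, -1.1]
grip_width: 0.0247
```

```bash
python3 -m crank '[[2.2,[0,0,0.07],[0,0,0]],[2.2,[0,0,0.07],[0,0,0]],[5.5,[0,0,0.07],[0,0,0]],[5.5,[0,0,0.07],[0,0,0]],[5.5,[0,0,0.07],[0,0,0]],[5.5,[0,0,0.07],[0,0,0]],[5.5,[0,0,-3],[0,0,0]],[5.5,[0,0,-6],[0,0,0]],[5.5,[0,0,-9],[0,0,0]],[5.5,[0,0,-9],[0,0,0]]]'
python3 - <<'E'
from h import *
s,_=info()
c=bot.camera("wrist"); cv2.imwrite("pics/w13.png",c["pixels"])
print(proj(c,[[.673,-.0165,.142],[.673,-.0165,.086]],s))
go(.4702,-.115,.052,0)
go(.4815,.105,.052,0)
E
```

```text
t: 13.58
eef_pos: [0.6757, -0.0174, 0.206]
tool_rot: [0.0, 1.0, -0.0, 0.005]
force: [-0.3, -0.9, 1.4]
grip_width: 0.0552
t 13.58 p [ 0.6757 -0.0174  0.206 ] x [ 1.   -0.    0.01] z [ 0.01 -0.   -1.  ] F [-0.3 -0.9  1.4] w 0.0552
[[316.44159429 218.37310757]
 [316.45355899 191.15191703]]
t 13.63 p [ 0.6753 -0.0174  0.2032] x [ 1.    -0.     0.007] z [ 0.007 -0.    -1.   ] F [ 0.6 -0.2 -0.2] w 0.0551
shift cm [-20.61   9.77  14.97] rot [ 0.01 -0.41 -0.01] (+180 alt) [ -0.6  -0.  180. ]
t 13.63 p [ 0.6753 -0.0174  0.2032] x [ 1.    -0.     0.007] z [ 0.007 -0.    -1.   ] F [ 0.6 -0.2 -0.2] w 0.0551
shift cm [-19.49 -12.23  14.98] rot [ 0.01 -0.41 -0.01] (+180 alt) [ -0.6  -0.  180. ]
```

View pics/w13.png

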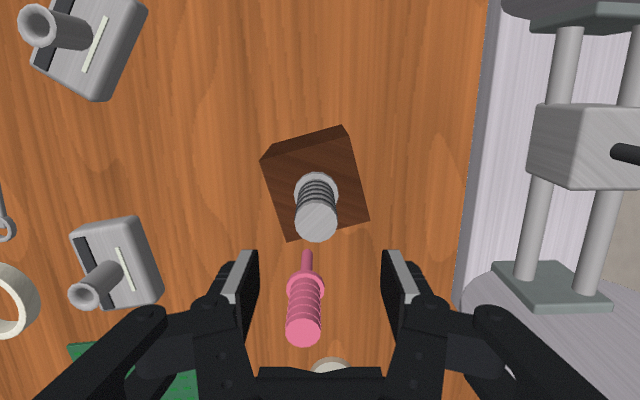

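```bash
python3 -m crank '[[5.5,[-4,-2.5,0],[0,0,0]],[5.5,[-19.5,-12.2,6],[0,0,32.6]],[5.5,[-19.5,-12.2,6],[0,0,32.6]],[5.5,[-19.5,-12.2,6],[0,0,32.6]],[5.5,[-19.5,-12.2,6],[0,0,32.6]],[5.5,[-19.5,-12.2,6],[0,0,32.6]],[5.5,[-19.5,-12.2,6],[0,0,32.6]],[5.5,[-19.5,-12.2,6],[0,0,32.6]],[5.5,[-19.5,-12.2,6],[0,0,32.6]],[5.5,[-19.5,-12.2,6],[0,0,32.6]]]'
python3 - <<'E'
from h import *
s,_=info()
c=bot.camera("wrist"); cv2.imwrite("pics/w14.png",c["pixels"])
print(proj(c,[[.4815,.105,.076],[.4805,.1032,.076]],s))
go(.4813,.1045,.048,-32.6)
E
```

```text
t: 14.47
eef_pos: [0.4797, 0.1045, 0.1391]
tool_rot: [-0.0, 0.96, -0.281, 0.001]
force: [1.0, -0.9, -0.8]
grip_width: 0.055
t 14.47 p [0.4797 0.1045 0.1391] x [ 0.842 -0.539  0.001] z [ 0.001  0.    -1.   ] F [ 1.  -0.9 -0.8] w 0.0550
[[322.17246077 217.40944917]
 [322.38081975 220.61769929]]
t 14.52 p [0.4798 0.1044 0.139 ] x [ 0.842 -0.539  0.001] z [ 0.001  0.    -1.   ] F [ 0.6  0.1 -0.3] w 0.0548
shift cm [ 0.11 -0.09  9.1 ] rot [-0.03 -0.04 -0.05] (+180 alt) [-1.0e-01  1.0e-01  1.8e+02]
```

View pics/w14.png

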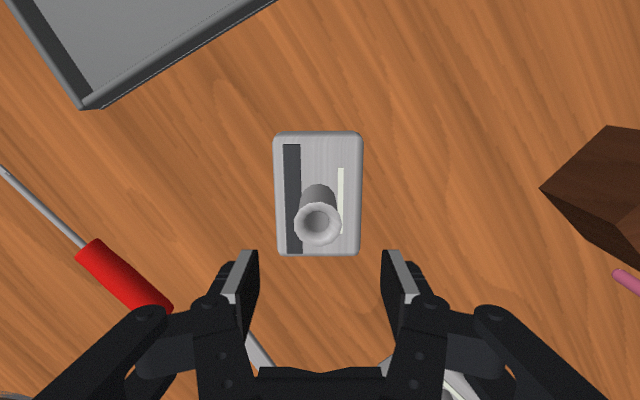

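```bash
python3 -m crank '[[5.5,[-0.05,0.08,3.5],[0,0,0]],[5.5,[-0.05,0.08,7],[0,0,0]],[5.5,[-0.05,0.08,8.8],[0,0,0]],[5.5,[-0.05,0.08,9.1],[0,0,0]],[5.5,[-0.05,0.08,9.1],[0,0,0]],[5.5,[-0.05,0.08,9.1],[0,0,0]]]' 70
python3 - <<'E'
from h import *
s,_=info()
c=bot.camera("wrist"); cv2.imwrite("pics/w15.png",c["pixels"])
E
```

```text
t: 15.02
eef_pos: [0.4789, 0.1042, 0.0488]
tool_rot: [-0.0, 0.96, -0.281, 0.001]
force: [0.3, 0.5, 0.1]
grip_width: 0.0552
t 15.02 p [0.4789 0.1042 0.0488] x [ 0.842 -0.539  0.001] z [ 0.001  0.    -1.   ] F [0.3 0.5 0.1] w 0.0552
```

View pics/w15.png

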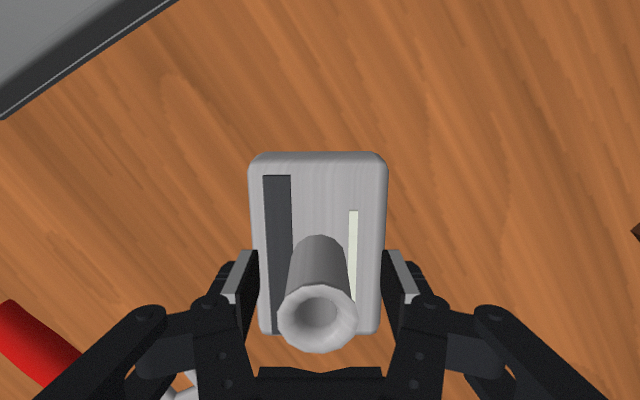

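```bash
python3 -m crank '[[2.2,[0,0,0],[0,0,0]],[2.2,[0,0,0],[0,0,0]],[2.2,[0,0,0],[0,0,0]],[2.2,[0,0,0],[0,0,0]],[2.2,[0,0,0],[0,0,0]],[2.2,[0,0,0],[0,0,0]],[2.2,[0,0,-2],[0,0,0]],[2.2,[0,0,-5],[0,0,0]],[2.2,[0,0,-6],[0,0,0]],[2.2,[0,0,-6],[0,0,0]]]' 80
python3 - <<'E'
from h import *
s,_=info()
c=bot.camera("wrist"); cv2.imwrite("pics/w16.png",c["pixels"])
go(.532,.311,.11,-2.6)
E
```

```text
t: 15.9
eef_pos: [0.4795, 0.1047, 0.1103]
tool_rot: [-0.001, 0.96, -0.281, 0.002]
force: [0.7, -0.5, -2.9]
grip_width: 0.0243
t 15.90 p [0.4795 0.1047 0.1103] x [ 0.842 -0.539  0.004] z [ 0.005  0.001 -1.   ] F [ 0.7 -0.5 -2.9] w 0.0243
t 15.95 p [0.4785 0.1045 0.1085] x [ 0.842 -0.539  0.002] z [ 0.003  0.001 -1.   ] F [ 0.3  0.5 -4.5] w 0.0238
shift cm [ -6.62 -20.27  -0.12] rot [ -0.08  -0.14 -30.  ] (+180 alt) [-2.0e-01  1.0e-01  1.5e+02]
```

View pics/w16.png

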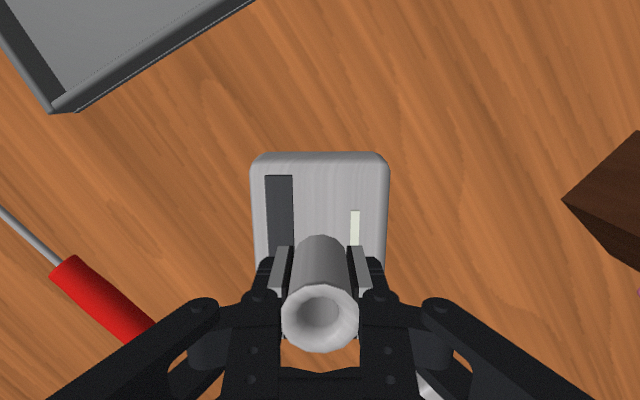

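```bash
python3 -m crank '[[2.2,[-6.6,-20.3,-0.1],[0,0,-30]],[2.2,[-6.6,-20.3,-0.1],[0,0,-30]],[2.2,[-6.6,-20.3,-0.1],[0,0,-30]],[2.2,[-6.6,-20.3,-0.1],[0,0,-30]],[2.2,[-6.6,-20.3,-0.1],[0,0,-30]],[2.2,[-6.6,-20.3,-0.1],[0,0,-30]],[2.2,[-6.6,-20.3,-0.1],[0,0,-30]],[2.2,[-6.6,-20.3,-0.1],[0,0,-30]],[2.2,[-6.6,-20.3,-0.1],[0,0,-30]]]' 
python3 - <<'E'
from h import *
s,_=info()
c=bot.camera("wrist"); cv2.imwrite("pics/w17.png",c["pixels"])
c=bot.camera("top"); cv2.imwrite("pics/t17.png",cv2.resize(c["pixels"][180:330,90:310],None,fx=3.5,fy=3.5,interpolation=cv2.INTER_CUBIC))
go(.532,.311,.054,-2.6)
E
```

```text
t: 16.7
eef_pos: [0.5305, 0.3095, 0.1073]
tool_rot: [0.001, 1.0, -0.023, -0.001]
force: [-1.3, -0.1, -3.8]
grip_width: 0.0244
t 16.70 p [0.5305 0.3095 0.1073] x [ 0.999 -0.046 -0.002] z [-0.002 -0.002 -1.   ] F [-1.3 -0.1 -3.8] w 0.0244
t 16.80 p [0.531  0.3093 0.1083] x [ 0.999 -0.047 -0.001] z [-0.001 -0.001 -1.   ] F [ 1.1  0.1 -2.3] w 0.0243
shift cm [ 0.09 -0.17  5.43] rot [ 0.05  0.05 -0.1 ] (+180 alt) [ 1.000e-01 -1.000e-01  1.799e+02]
```

View pics/w17.png

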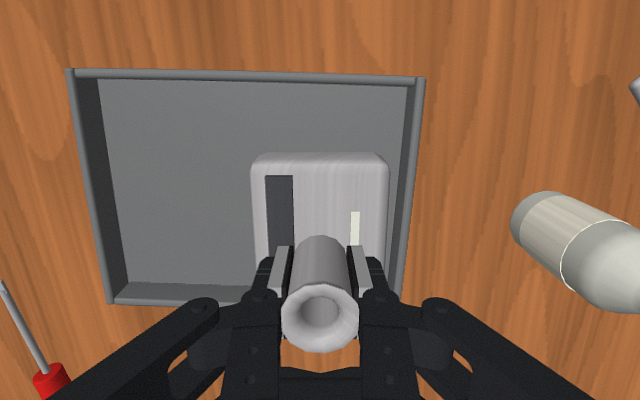

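View pics/t17.png

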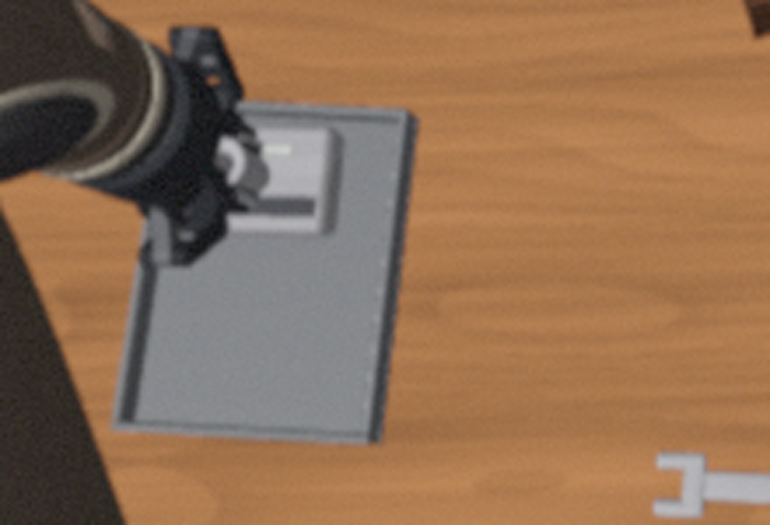

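```bash
python3 - <<'E'
from h import *
s,_=info()
c=bot.camera("wrist"); t=bot.camera("top")
np.set_printoptions(precision=4,suppress=True)
for p in((68,70),(424,79),(109,304)): print("w",plane(c,p,.03,s)[:2])
for p in((240,103),(416,111),(381,442),(114,428)): print("t",plane(t,np.array(p)/3.5+[90,180]-.3,.03)[:2])
info()
E
```

```text
t 16.80 p [0.531  0.3093 0.1083] x [ 0.999 -0.047 -0.001] z [-0.001 -0.001 -1.   ] F [ 1.1  0.1 -2.3] w 0.0243
w [0.3878 0.4034]
w [0.5932 0.3872]
w [0.375  0.2454]
t [0.5892 0.3394]
t [0.5809 0.2257]
t [0.3752 0.2395]
t [0.3877 0.403 ]
t 16.90 p [0.5314 0.3097 0.1089] x [ 0.999 -0.047  0.   ] z [ 0. -0. -1.] F [ 0.8  0.1 -3.8] w 0.0244
```

```bash
python3 -m crank '[[2.2,[0,-0.2,2],[0,0,1.6]],[2.2,[0,-0.2,3.8],[0,0,1.6]],[2.2,[0,-0.2,4.8],[0,0,1.6]],[2.2,[0,-0.2,5.2],[0,0,1.6]],[2.2,[0,-0.2,5.4],[0,0,1.6]],[2.2,[0,-0.2,5.4],[0,0,1.6]],[2.2,[0,-0.2,5.4],[0,0,1.6]]]'
```

```text
t: 17.48
eef_pos: [0.532, 0.3128, 0.0556]
tool_rot: [-0.0, 0.999, -0.037, 0.001]
force: [1.1, -0.4, -4.0]
grip_width: 0.0241
```

```bash
python3 -m crank '[[2.2,[0,0,0.1],[0,0,0]],[2.2,[0,0,0.15],[0,0,0]],[2.2,[0,0,0.15],[0,0,0]]]'
```

```text
t: 17.73
eef_pos: [0.5321, 0.3129, 0.0553]
tool_rot: [-0.0, 0.999, -0.037, 0.001]
force: [-2.6, -3.7, 6.1]
grip_width: 0.024
```

```bash
python3 -m crank '[[5.5,[0,0,0.1],[0,0,0]],[5.5,[0,0,0.1],[0,0,0]],[5.5,[0,0,0],[0,0,0]],[5.5,[0,0,0],[0,0,0]],[5.5,[0,0,-3],[0,0,0]],[5.5,[0,0,-6],[0,0,0]],[5.5,[0,0,-9],[0,0,0]],[5.5,[0,0,-9],[0,0,0]],[5.5,[0,0,-9],[0,0,0]]]'
python3 - <<'E'
from h import *
s,_=info()
c=bot.camera("wrist"); cv2.imwrite("pics/w18.png",c["pixels"])
go(.470,-.1145,.13,10)
E
```

```text
t: 18.48
eef_pos: [0.5328, 0.3137, 0.1456]
tool_rot: [-0.001, 0.999, -0.037, 0.002]
force: [0.4, 0.6, 0.3]
grip_width: 0.0552
t 18.48 p [0.5328 0.3137 0.1456] x [ 0.997 -0.073  0.004] z [ 0.004  0.002 -1.   ] F [0.4 0.6 0.3] w 0.0552
t 18.53 p [0.5319 0.3132 0.1438] x [ 0.997 -0.073  0.001] z [ 0.001  0.001 -1.   ] F [-0.1 -0.7  0.3] w 0.0552
shift cm [-3.04 43.11  1.34] rot [ -0.04  -0.08 -14.2 ] (+180 alt) [-1.000e-01  1.000e-01  1.658e+02]
```

View pics/w18.png

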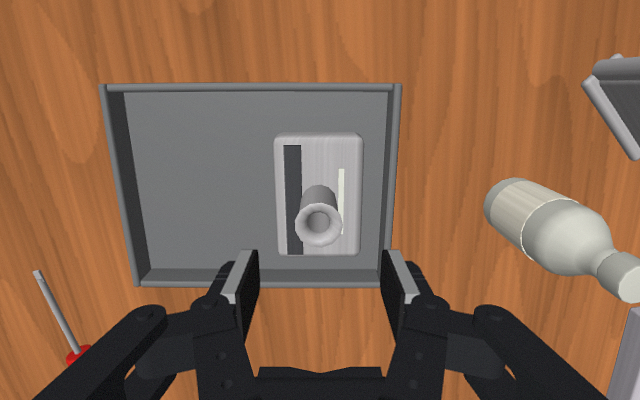

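Head A stands upright in the tray (lip at (318,223), block wholly inside). Now head B.

```bash
python3 -m crank '[[5.5,[-3,43.1,1],[0,0,-14.2]],[5.5,[-3,43.1,1],[0,0,-14.2]],[5.5,[-3,43.1,1],[0,0,-14.2]],[5.5,[-3,43.1,1],[0,0,-14.2]],[5.5,[-3,43.1,1],[0,0,-14.2]],[5.5,[-3,43.1,1],[0,0,-14.2]],[5.5,[-3,43.1,1],[0,0,-14.2]],[5.5,[-3,43.1,1],[0,0,-14.2]],[5.5,[-3,43.1,1],[0,0,-14.2]],[5.5,[-3,43.1,1],[0,0,-14.2]],[5.5,[-3,43.1,1],[0,0,-14.2]],[5.5,[-3,43.1,1],[0,0,-14.2]],[5.5,[-3,43.1,1],[0,0,-14.2]],[5.5,[-3,43.1,1],[0,0,-14.2]]]'
python3 - <<'E'
from h import *
s,_=info()
c=bot.camera("wrist"); cv2.imwrite("pics/w19.png",c["pixels"])
go(.470,-.1145,.048,10)
E
```

```text
t: 19.7
eef_pos: [0.4696, -0.1141, 0.1324]
tool_rot: [-0.0, 0.996, 0.087, -0.001]
force: [-0.6, -0.1, 0.0]
grip_width: 0.0552
t 19.70 p [ 0.4696 -0.1141  0.1324] x [ 0.985  0.174 -0.001] z [-0.002  0.001 -1.   ] F [-0.6 -0.1  0. ] w 0.0552
t 19.75 p [ 0.4698 -0.1138  0.1326] x [ 0.985  0.175 -0.001] z [-0.001  0.001 -1.   ] F [ 0.8 -0.6  0.7] w 0.0550
shift cm [0.02 0.08 8.46] rot [-0.05  0.06  0.06] (+180 alt) [-1.000e-01 -1.000e-01 -1.799e+02]
```

View pics/w19.png

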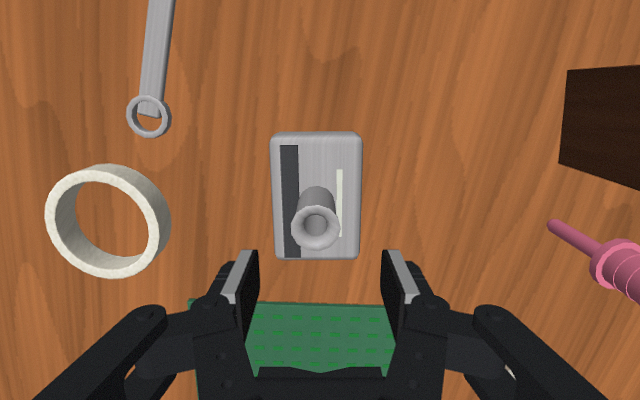

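```bash
python3 -m crank '[[5.5,[-0.1,0.08,3.5],[0,0,0]],[5.5,[-0.1,0.08,7],[0,0,0]],[5.5,[-0.1,0.08,8.2],[0,0,0]],[5.5,[-0.1,0.08,8.4],[0,0,0]],[5.5,[-0.1,0.08,8.4],[0,0,0]],[5.5,[-0.1,0.08,8.4],[0,0,0]]]' 80
python3 -m crank '[[2.2,[0,0,0],[0,0,0]],[2.2,[0,0,0],[0,0,0]],[2.2,[0,0,0],[0,0,0]],[2.2,[0,0,0],[0,0,0]],[2.2,[0,0,0],[0,0,0]],[2.2,[0,0,0],[0,0,0]],[2.2,[0,0,-3],[0,0,0]],[2.2,[0,0,-7],[0,0,0]],[2.2,[0,0,-10],[0,0,0]],[2.2,[0,0,-11],[0,0,0]],[2.2,[0,0,-11],[0,0,0]]]'
python3 - <<'E'
from h import *
s,_=info()
c=bot.camera("wrist"); cv2.imwrite("pics/w20.png",c["pixels"])
go(.4369,.3185,.16,-4.2)
E
```

```text
t: 20.25
eef_pos: [0.47, -0.1151, 0.0503]
tool_rot: [0.0, 0.996, 0.088, 0.001]
force: [0.4, -0.2, 0.8]
grip_width: 0.0549
t: 21.17
eef_pos: [0.4707, -0.1161, 0.1616]
tool_rot: [0.001, 0.996, 0.087, 0.002]
force: [-0.9, 0.0, -3.9]
grip_width: 0.0242
t 21.17 p [ 0.4707 -0.1161  0.1616] x [0.985 0.173 0.004] z [ 0.005 -0.001 -1.   ] F [-0.9  0.  -3.9] w 0.0242
t 21.22 p [ 0.4696 -0.1159  0.1593] x [0.985 0.173 0.001] z [ 0.001 -0.    -1.   ] F [-0.5  0.7 -5.4] w 0.0240
shift cm [  4.31 -43.35  -0.09] rot [ 0.02 -0.08 14.18] (+180 alt) [ 1.000e-01  0.000e+00 -1.658e+02]
```

View pics/w20.png

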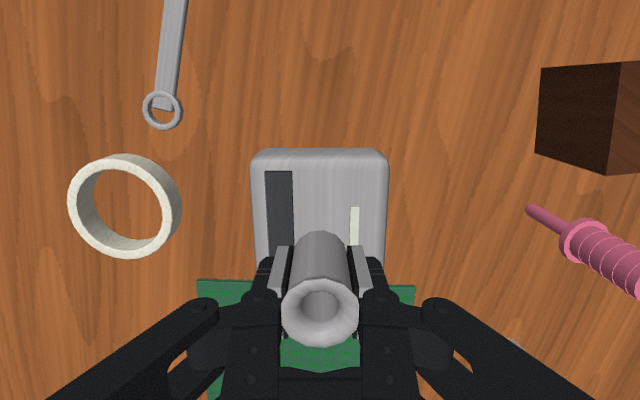

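```bash
python3 -m crank '[[2.2,[4.3,-43.3,0],[0,0,14.2]],[2.2,[4.3,-43.3,0],[0,0,14.2]],[2.2,[4.3,-43.3,0],[0,0,14.2]],[2.2,[4.3,-43.3,0],[0,0,14.2]],[2.2,[4.3,-43.3,0],[0,0,14.2]],[2.2,[4.3,-43.3,0],[0,0,14.2]],[2.2,[4.3,-43.3,0],[0,0,14.2]],[2.2,[4.3,-43.3,0],[0,0,14.2]],[2.2,[4.3,-43.3,0],[0,0,14.2]],[2.2,[4.3,-43.3,0],[0,0,14.2]],[2.2,[4.3,-43.3,0],[0,0,14.2]],[2.2,[4.3,-43.3,0],[0,0,14.2]],[2.2,[4.3,-43.3,0],[0,0,14.2]],[2.2,[4.3,-43.3,0],[0,0,14.2]],[2.2,[4.3,-43.3,0],[0,0,14.2]]]'
python3 - <<'E'
from h import *
s,_=info()
c=bot.camera("wrist"); cv2.imwrite("pics/w21.png",c["pixels"])
go(.4369,.3185,.055,-4.2)
E
```

```text
t: 22.47
eef_pos: [0.4358, 0.3168, 0.1577]
tool_rot: [0.001, 0.999, -0.037, -0.001]
force: [0.0, -0.6, -4.6]
grip_width: 0.0243
t 22.47 p [0.4358 0.3168 0.1577] x [ 0.997 -0.074 -0.002] z [-0.002 -0.002 -1.   ] F [ 0.  -0.6 -4.6] w 0.0243
t 22.52 p [0.4361 0.3168 0.1582] x [ 0.997 -0.075 -0.001] z [-0.001 -0.001 -1.   ] F [ 0.9 -0.  -4.4] w 0.0242
shift cm [ 0.08 -0.19 10.32] rot [ 0.08  0.08 -0.1 ] (+180 alt) [ 1.000e-01 -1.000e-01  1.799e+02]
```

View pics/w21.png

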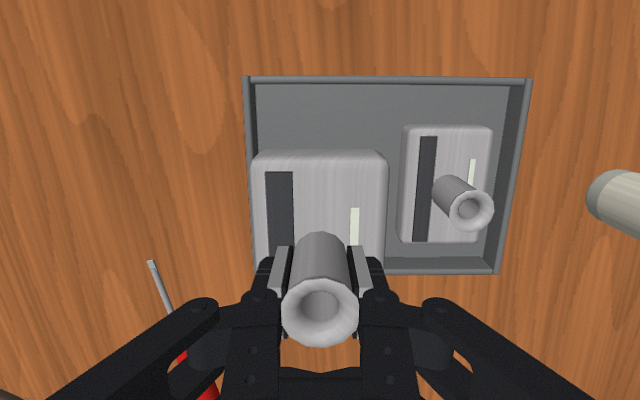

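```bash
python3 -m crank '[[2.2,[0.05,-0.1,3],[0,0,0]],[2.2,[0.05,-0.1,5.5],[0,0,0]],[2.2,[0.05,-0.1,7],[0,0,0]],[2.2,[0.05,-0.1,7],[0,0,0]]]'
python3 - <<'E'
from h import *
s,_=info()
c=bot.camera("wrist"); cv2.imwrite("pics/w22.png",c["pixels"])
go(.4369,.3185,.055,-4.2)
E
```

```text
t: 22.85
eef_pos: [0.4352, 0.3164, 0.0856]
tool_rot: [0.002, 0.999, -0.038, -0.002]
force: [-1.6, -0.8, -5.6]
grip_width: 0.0239
t 22.85 p [0.4352 0.3164 0.0856] x [ 0.997 -0.075 -0.005] z [-0.005 -0.004 -1.   ] F [-1.6 -0.8 -5.6] w 0.0239
t 22.90 p [0.436  0.3172 0.0877] x [ 0.997 -0.075 -0.003] z [-0.003 -0.002 -1.   ] F [ 0.1  0.3 -3.6] w 0.0244
shift cm [ 0.09 -0.15  3.27] rot [ 0.15  0.16 -0.11] (+180 alt) [  0.3  -0.2 179.9]
```

View pics/w22.png

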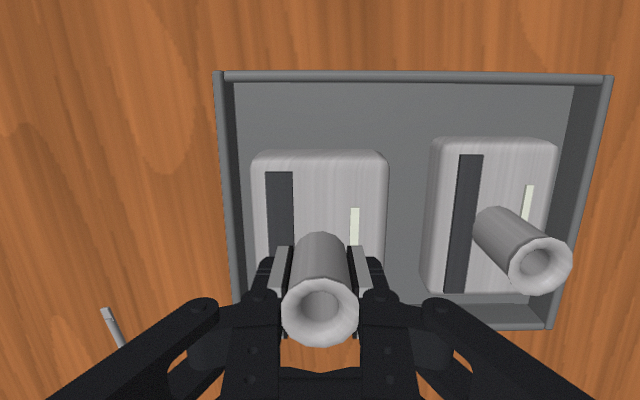

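Clear on all sides; lower to the floor.

```bash
python3 -m crank '[[2.2,[0,0,1.5],[0,0,0]],[2.2,[0,0,2.6],[0,0,0]],[2.2,[0,0,3.0],[0,0,0]],[2.2,[0,0,3.15],[0,0,0]],[2.2,[0,0,3.25],[0,0,0]],[2.2,[0,0,3.25],[0,0,0]],[2.2,[0,0,3.25],[0,0,0]]]'
```

```text
t: 23.48
eef_pos: [0.4373, 0.3194, 0.0575]
tool_rot: [-0.0, 0.999, -0.037, 0.0]
force: [-0.3, -0.6, -5.1]
grip_width: 0.0242
```

```bash
python3 -m crank '[[2.2,[0,0,0.15],[0,0,0]],[2.2,[0,0,0.3],[0,0,0]],[2.2,[0,0,0.3],[0,0,0]],[2.2,[0,0,0.3],[0,0,0]]]'
```

```text
t: 23.82
eef_pos: [0.4375, 0.3193, 0.0563]
tool_rot: [-0.001, 0.999, -0.037, 0.001]
force: [-3.6, -5.1, 11.2]
grip_width: 0.0243
```

Contact. Release and rise.

```bash
python3 -m crank '[[5.5,[0,0,0.2],[0,0,0]],[5.5,[0,0,0.1],[0,0,0]],[5.5,[0,0,0],[0,0,0]],[5.5,[0,0,0],[0,0,0]],[5.5,[0,0,-3],[0,0,0]],[5.5,[0,0,-7],[0,0,0]],[5.5,[0,0,-11],[0,0,0]],[5.5,[0,0,-14],[0,0,0]],[5.5,[0,0,-14],[0,0,0]],[5.5,[0,0,-14],[0,0,0]]]'
python3 - <<'E'
from h import *
s,_=info()
c=bot.camera("wrist"); cv2.imwrite("pics/w23.png",c["pixels"])
c=bot.camera("scene"); cv2.imwrite("pics/s23.png",c["pixels"])
E
```

```text
t: 24.65
eef_pos: [0.438, 0.32, 0.1961]
tool_rot: [-0.001, 0.999, -0.037, 0.002]
force: [-0.7, 0.3, -0.9]
grip_width: 0.0553
t 24.65 p [0.438  0.32   0.1961] x [ 0.997 -0.073  0.004] z [ 0.004  0.003 -1.   ] F [-0.7  0.3 -0.9] w 0.0553
```

View pics/w23.png

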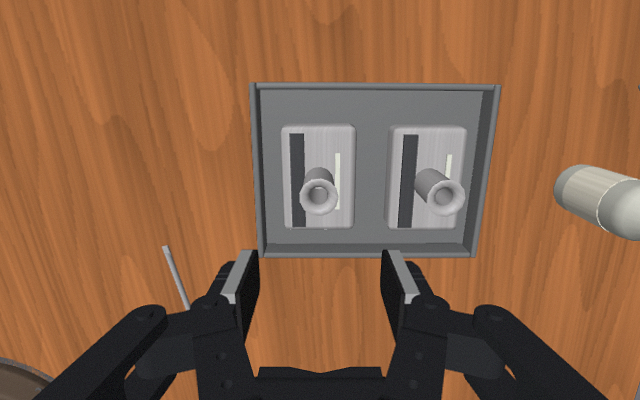

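View pics/s23.png

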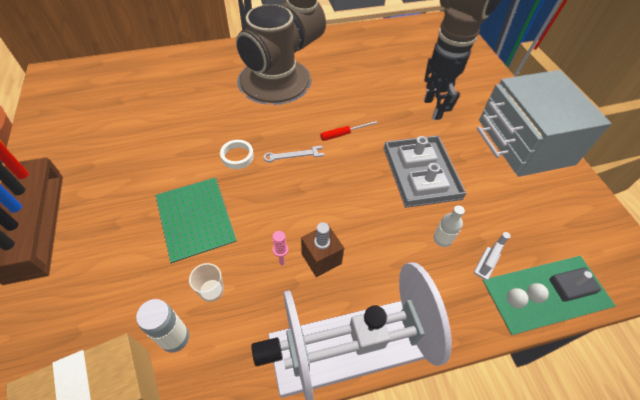

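```bash
python3 - <<'E'
from h import *
info(); print(bot.hand_in())
E
```

```text
t 24.75 p [0.4367 0.319  0.1929] x [ 0.997 -0.073 -0.001] z [-0.001 -0.001 -1.   ] F [-0.3  0.2 -0.8] w 0.0548
the job is handed in; nothing more can be done
None
```

Both heads turned out to be blocked, so I stood both upright in the grey tray, put the gauge back in its holder and handed the job in at about 24.8 s.

- **Gauge tests:** In each bore the steel gauge stopped solidly with its tip about 50 mm below the mouth (TCP height 0.120 m; a clear bore would have read about 0.105 m). I backed off, shifted sideways and pressed again at up to about 32 N, and it stopped at the same depth. Both tests showed a steady sideways force of about 8 N, which I put down to off-centre contact and arm flex.
- **Heads:** The last wrist and scene pictures show both heads upright on the tray floor, side by side and clear of the walls.
- **Gauge:** The last scene picture shows it upright in the wooden holder with the collar on top. I judged this by eye, not by a fresh measurement.
- **Other items:** By eye, the bystanders and the pink look-alike gauge had not moved, and the gripper was open and clear of everything.
- **Disagreement:** The wrist camera's position estimates were off from the actual insertion positions by about 1 to 3 mm. I corrected for this step by step, and both insertions went in without force until they hit the stub.

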